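Load and level the pouring board

TASK

Get the levelling board ready for a resin coat: slide the white panel back until it is fully home against the rear fence and the brass catch springs up at its front edge. Then turn the two orange foot-screw wheels by their crank handles until the bubble sits inside the black ring of the vial, and let go. Leave the other things on the table where they are.

Things in the scene. Friction and masses are not known exactly. Their poses are not given: they have to be found in the camera images.
- base: Fixed star frame of a levelling board; origin on the table under the board, x from the front (near the robot) to the rear fence, y left, z up. The plywood board (355 by 210 mm, top about 75 mm above the table) stands on three feet: the screws at (-90, +155) and (-90, -155) mm and a fixed ball foot at (+100, 0) mm, about which it tilts, up to about 3 degrees.
- handle_left (a point): Crank handle of the left wheel (at + y of the frame): upright black peg, 16 mm across, 45 mm tall, 32 mm from the axis of an orange wheel 86 mm across. Point: half-way up the peg, 22.5 mm above the wheel. The peg spins freely on its own axis, so it can be held and carried round without turning the gripper. About 2 N moves it; the wheel stays where left; it turns 4.6 rad either way from level.
- axis_left (a point): point on the (nearly upright) turning axis of the left wheel, as high as the middle of its handle. The screw is also the left front foot of the board: a full turn clockwise seen from above raises that corner of the board by 12 mm, anticlockwise lowers it as much.
- handle_right (a point): Crank handle of the right wheel (at - y of the frame): upright black peg, 16 mm across, 45 mm tall, 32 mm from the axis of an orange wheel 86 mm across. Point: half-way up the peg, 22.5 mm above the wheel. The peg spins freely on its own axis, so it can be held and carried round without turning the gripper. About 2 N moves it; the wheel stays where left; it turns 4.6 rad either way from level.
- axis_right (a point): point on the (nearly upright) turning axis of the right wheel, as high as the middle of its handle. The screw is also the right front foot of the board: a full turn clockwise seen from above raises that corner of the board by 12 mm, anticlockwise lowers it as much.
- vial (a point): Centre of the round bullseye vial on the board behind the fence (black housing 90 mm across, bright green face, black ring of 32 mm inner diameter), at the height of the bubble. x points along the board from front to rear, y left, z square to the board. It lies 58 mm behind the front face of the fence and 15 mm above the board top.
- bubble (a point): centre of the bubble, a pale disc 24 mm across, which moves over the face of the vial towards the high side of the board: 0.5 mm from the vial centre per milliradian of tilt (8.7 mm per degree). It settles within about a second of a turn.
- panel_edge (a point): Middle of the front edge face (nearest the robot) of a loose white wooden panel, 150 by 150 by 22 mm, 0.5 kg, slid by some 5 to 10 N; the point is 11 mm above the board. It lies between side rails 10 mm high, 3 mm free each side. x points along the panel to the rear fence (16 mm high). With the panel home against the fence the point is at x = -208 mm in the frame of the vial.
- catch (a joint): Brass spring catch rising through the board, in m pressed down: 0 is fully up (6 mm proud of the board), 0.006 is held flush by the panel over it. 14 by 22 mm, centred 55 mm left of the middle line; it springs up in front of the panel, 3.5 mm clear of its front edge, once the panel is home. About 1 N presses it down.
- brush_jar: bystander, to be left alone: blue ceramic jar of paint brushes, 76 mm across, 210 mm tall; origin at the centre of its underside
- medium_bottle: bystander, to be left alone: amber bottle, 56 mm across, 150 mm tall; origin at the centre of its underside
- mixing_cup: bystander, to be left alone: white open cup, 68 mm across, 70 mm tall; origin at the centre of its underside
- paint_jar: bystander, to be left alone: green glass jar, 60 mm across, 65 mm tall; origin at the centre of its underside
- tape_roll: bystander, to be left alone: yellow roll of tape lying flat, 100 mm across, 25 mm tall; origin at the centre of its underside
- palette_knife: bystander, to be left alone: spatula-like palette knife, 200 mm long, lying on the table; origin at the centre of its underside
- tea_mug: bystander, to be left alone: white mug, 82 mm across, 95 mm tall; origin at the centre of its underside
There are look-alikes about, which are no part of the job. What is meant by the part that bears panel_edge is not blue, and is the smaller of those in its own colour.

How it is judged:
By the outcome, as a careful person would: the job done as asked, in the order asked, and still so for the second after the job is handed in, with the robot touching nothing.
It also fails if it takes over 61 s, if anything falls off the work surface, if the arm or the gripper's body presses on something with over 40 N, if the wrist force passes 120 N, or if a joint passes its speed limit or range.

ROBOT

A 6-joint arm with a two-finger parallel gripper is mounted at the origin on the work surface. World frame = base frame: x ahead of the robot, y to its left, z up, the work surface at z = 0. Lengths are in mm, angles in degrees, forces in N, time in s.
With the tool pointing down it reaches from about 400 to 825 mm from the base axis. Payload 7 kg.
Tool frame: the origin (TCP) lies at the very end of the fingers, on their centre line; the grasp point (between the pads) lies 19 mm behind it; z points along the fingers, y is the direction in which the jaws open and shut (so a half turn about z gives the same grasp; the last joint's range is limited). The gripper opens to 85 mm and grips with 20 to 120 N. Pads are 22 mm wide; open, the fingers measure 114 mm over their backs; the gripper's body (76 mm by 85 mm) begins 54 mm behind the grasp point. The pads swing forward as they close: fully open they stand 13 mm farther back than shut.
Start: joints at [-57.748, 20.546, 0.682, 0, -70.136, -16.507], TCP at [183.138, -649.658, 231.302] pointing down, gripper open.
Joint ranges: [-176.03, 176.03], [-82.01, 121.73], [-58.28, 71.71], [-173.87, 95.51], [-174.79, -0.11], [-173.66, 173.66]. Speed limits (degrees/s): [136.94, 136.94, 172.46, 180, 180, 180].

INTERFACE

Orientations are given as [roll, pitch, yaw] about the fixed x, y, z axes, in that order (R = Rz(yaw) Ry(pitch) Rx(roll)).
In Python, from bench import r gives the robot as it stands.
- The arm moves only by the shell command python3 -m pendant 'ROWS' [OPENING] [FORCE]. ROWS is JSON, a list of rows, each a list of 2 entries, a list of its own where there are three numbers: the shift along the tool's x, y, z in m, then the turn about the tool's z in rad. A call has 1 to 5 rows; each row is the pose to reach, as a shift and turn from the pose commanded when the call began, along the tool's axes at that moment; what a row does not reach only later rows make up. A row lasts 1/8 s, in which the tool goes at most 62.5 mm and 10.7 degrees, less where a joint would pass 70% of its speed; a pose out of reach is approached as far as the arm can. A call with a gripper value outside its range is refused whole. OPENING is the opening, from 0 (shut) to 1 (fully open), set as the call begins (- or left out, the last holds). The fingers move at their own pace and stop on an object; FORCE is the grip in N (left out, the last holds). Time passes only in rows, so rows that repeat a pose let the fingers close. It gives the time, the measured TCP pose, the force and the opening at its end, in the units of the state.
- r.read_state(): the state, without advancing time (a new reading comes with each control period).
- r.read_camera(name): name is "scene" or "top" or "wrist"; returns a dict with "frame" (420x560x3 uint8, red, green, blue), "depth" (420x560 float32, mm along the optical axis (not along the pixel's ray), 0 where there is no reading), "camera_matrix" (3x3 intrinsics, pixels), "R" (3x3) and "t" (3): a world point X has camera coordinates R X + t. Camera axes: x right, y down, z forward; pixel columns grow to the right and rows downward; lengths in mm; the calibration is good to about 2 mm. A picture is of the moment at which its call begins.
- r.hand_in(): hands the job in, once; it reports no verdict.
The state is a dict: "time_s": time; "joint_pos": joint angles; "joint_velocities": joint speeds; "joint_efforts": joint torques, N m; "tcp_pos": TCP position; "eef_rot": TCP orientation; "contact_force": force on the tool from outside, world axes, zero at the start; "torque": the same for the moment, N m; "opening": finger opening in mm.
Only numpy, scipy, OpenCV 4.12 (cv2) and the standard library are available. Lean on these libraries where they do the work, as an engineer would, in place of code of your own. Each camera call takes 0.05 s, during which the arm holds its last target. There are 200 camera calls.

## Working session

There is one attempt and no reset: what is moved stays moved. The work goes in short steps, Python scripts to look and compute and a shell command to move; the robot and the scene stay as the last step left them, time stands still between calls to the robot, and variables do not carry over. Pictures are saved under pics/ and viewed, about 8 in all and at most 12, crops included, and the job is handed in when it is done.

```bash
ls; mkdir -p pics; cat > h.py <<'E'
import numpy as np, cv2
from bench import r
def cam(n,save=None):
    c=r.read_camera(n)
    if save: cv2.imwrite('pics/'+save,c['frame'][:,:,::-1])
    return c
def ray(c,u,v,z):
    K,R,t=map(np.array,(c['camera_matrix'],c['R'],c['t']))
    d=R.T@np.linalg.inv(K)@np.array([u,v,1.]); o=-R.T@t
    return o+d*(z-o[2])/d[2]
def dep(c,u,v):
    K,R,t=map(np.array,(c['camera_matrix'],c['R'],c['t']))
    Z=np.median(c['depth'][int(v)-1:int(v)+2,int(u)-1:int(u)+2])
    return R.T@(np.linalg.inv(K)@np.array([u,v,1.])*Z-t)
E
python3 - <<'E'
from h import *
a=cam('scene','s0.png');b=cam('top','t0.png')
s=r.read_state();print(s)
for c in(a,b):print(c['camera_matrix'],c['R'],c['t'])
np.savez('c0.npz',**{'s_'+k:v for k,v in a.items()},**{'t_'+k:v for k,v in b.items()})
E
```

```text
pics
{'time_s': 0.1, 'joint_pos': array([-5.77487325e+01,  2.05869208e+01,  6.39970091e-01, -1.85956059e-02,
       -7.01350482e+01, -1.65074992e+01]), 'joint_velocities': array([ 0.08009812, -0.06742006,  0.05678804,  0.04573939,  0.02316009,
        0.0989311 ]), 'joint_efforts': array([-2.66879098e-03, -5.84763837e+01,  2.94110459e+01,  6.95454866e+00,
       -3.15326237e-03, -1.01341382e-05]), 'tcp_pos': array([ 183.02708363, -649.27550059,  230.46648887]), 'eef_rot': array([ 1.79916413e+02, -6.53994410e-03, -1.64262558e+02]), 'contact_force': array([-0.65872309, -1.19267001,  0.5413526 ]), 'torque': array([ 0.0078876 , -0.01531513,  0.01150346]), 'opening': 85.29881631822171}
[[397.00415986   0.         280.29119825]
 [  0.         397.00415986 212.54996592]
 [  0.           0.           1.        ]] [[ 0.74407676  0.6680636  -0.00638757]
 [ 0.42943967 -0.48558225 -0.76144038]
 [-0.51179229  0.56382701 -0.64820348]] [-365.79610548 -133.37464592 1592.23212264]
[[506.66012263   0.         277.41368619]
 [  0.         506.66012263 215.33145623]
 [  0.           0.           1.        ]] [[-0.01929988 -0.99968638 -0.01595824]
 [-0.99347412  0.02096964 -0.1121135 ]
 [ 0.11241298  0.01369032 -0.99356726]] [1.16139628e+00 5.28429248e+02 1.72967254e+03]
```

View pics/t0.png

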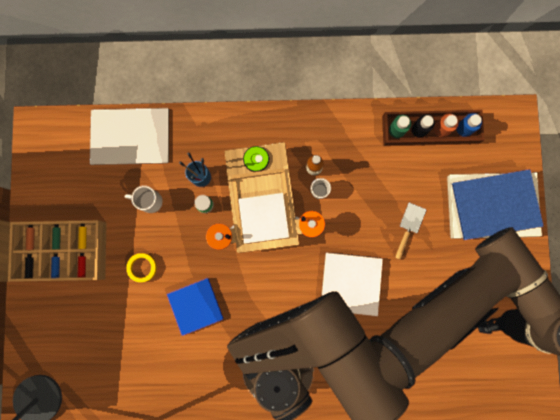

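View pics/s0.png

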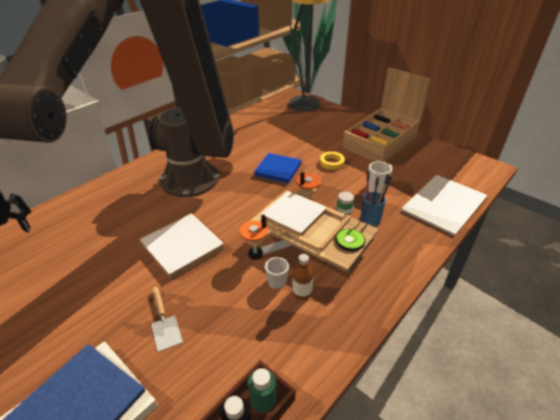

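Top view: the board is at about (262,198), with the white panel in its rails at (264,218), wheels at (218,237) on the left and (311,225) on the right, and the vial at (257,159). Candidates for the panel are the white one on the board (264,218), the larger white one on the table (352,283), the white pad (130,136) and the blue one (195,305). By the description it is the small white one on the board. I'll check that in a close crop.

```bash
python3 - <<'E'
from h import *
d=np.load('c0.npz');c={k[2:]:d[k] for k in d if k[0]=='t'}
s=c['frame'][130:270,190:350]
cv2.imwrite('pics/crop1.png',cv2.resize(s,None,fx=5,fy=5,interpolation=cv2.INTER_CUBIC)[:600,:800,::-1])
hsv=cv2.cvtColor(c['frame'],cv2.COLOR_RGB2HSV)
def blobs(m,z,n):
    k,l,st,ce=cv2.connectedComponentsWithStats(m.astype(np.uint8))
    for i in range(1,k):
        if st[i,4]>25 and 190<ce[i][0]<400 and 130<ce[i][1]<330:
            rr=cv2.minAreaRect(np.argwhere(l==i)[:,::-1].astype(np.float32))
            bx=np.array([ray(c,*p,z) for p in cv2.boxPoints(rr)])
            print(n,st[i],ce[i].round(1),ray(c,*ce[i],z).round(),dep(c,*ce[i]).round(),'box',bx.round()[:,:2].tolist())
H,S,V=[hsv[:,:,i].astype(int) for i in range(3)]
blobs((S<70)&(V>150),97,'white')
blobs((H<12)&(S>200)&(V>180),60,'orange')
blobs((H>40)&(H<65)&(S>150)&(V>120),90,'green')
E
```

```text
white [256 156   6   6  29] [258.4 158.3] [716.  50.  97.] [718.  50.  90.] box [[724.0, 58.0], [724.0, 41.0], [707.0, 41.0], [707.0, 58.0]]
white [313 156   7   7  42] [316.  159.1] [ 709. -144.   97.] [ 697. -141.  149.] box [[720.0, -135.0], [719.0, -155.0], [699.0, -154.0], [699.0, -134.0]]
white [311 179  19  19 117] [321.1 187.6] [ 611. -159.   97.] [ 627. -166.    4.] box [[641.0, -126.0], [640.0, -186.0], [579.0, -184.0], [580.0, -124.0]]
white [ 239  193   50   50 1976] [263.2 217.8] [514.  37.  97.] [514.  37.  97.] box [[580.0, 120.0], [597.0, -28.0], [449.0, -45.0], [432.0, 102.0]]
white [195 196  15  14 170] [202.1 202.5] [569. 242.  97.] [574. 247.  66.] box [[592.0, 265.0], [591.0, 218.0], [547.0, 218.0], [548.0, 265.0]]
white [309 221   6   6  30] [311.5 223.3] [ 492. -123.   97.] [ 490. -122.  115.] box [[500.0, -115.0], [499.0, -132.0], [482.0, -131.0], [483.0, -115.0]]
white [216 233   6   6  28] [218.5 235.8] [456. 187.  97.] [455. 185. 116.] box [[456.0, 199.0], [467.0, 187.0], [455.0, 175.0], [444.0, 187.0]]
white [ 322  253   60   62 2753] [353.9 280.9] [ 299. -257.   97.] [ 297. -267.   28.] box [[211.0, -144.0], [392.0, -168.0], [369.0, -354.0], [189.0, -328.0]]
```

View pics/crop1.png

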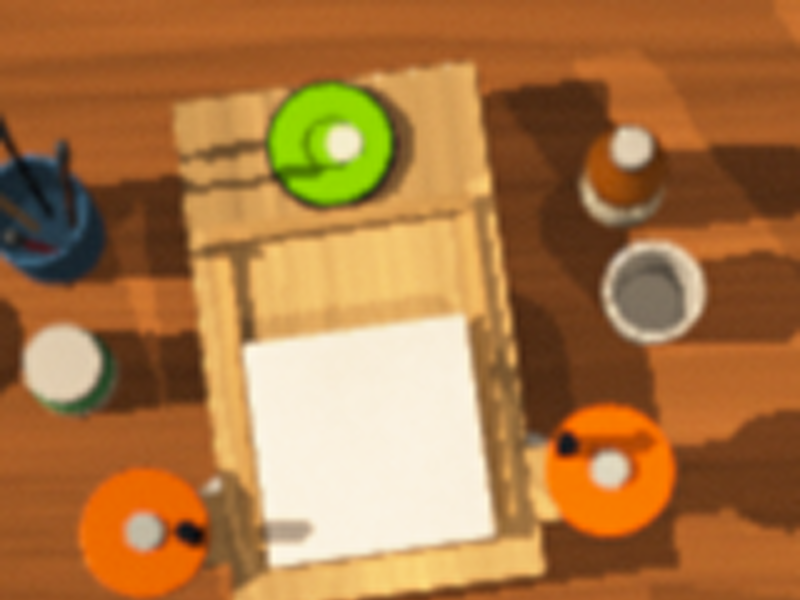

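The crop shows the panel between its rails, its front edge at crop (380,550), and the bubble right of the vial centre (343,143 against 331,145). The handles are at (190,533) and (567,445). The panel measures 148 by 148 mm, which fits. Next I get the heights and the approach offsets.

```bash
cat >> h.py <<'E'
from scipy.spatial.transform import Rotation as Ro
def to(targets,yaw=None,s=None):
    s=s or r.read_state(); p=s['tcp_pos'];R=Ro.from_euler('xyz',s['eef_rot'],degrees=True).as_matrix()
    print('from',p.round(1),s['eef_rot'].round(2),'F',s['contact_force'].round(1),'t',s['time_s'])
    for t in targets: print(t,'->',(R.T@(np.array(t,float)-p)/1000).round(4).tolist(), None if yaw is None else round(-np.radians((yaw-s['eef_rot'][2]+180)%360-180),4))
E
python3 - <<'E'
from h import *
d=np.load('c0.npz');c={k[2:]:d[k] for k in d if k[0]=='t'}
px=lambda x,y:(190+x/5-.4,130+y/5-.4)
for n,x,y in [('Lwheel',110,540),('Lwheel',145,580),('Lwheel',115,500),('Rwheel',640,490),('Rwheel',600,515),('Lpeg',185,532),('Rpeg',566,443),('rail',485,280),('boardfront',530,562),('boardfrontL',250,592),('board',350,270),('boardrear',430,100),('boardrearL',200,125),('vial',300,180),('panelfront',380,545),('panelrear',350,340)]:
    print(n,dep(c,*px(x,y)).round(1))
print('vialc',ray(c,*px(331,145),90).round(1),'Lpegtop',ray(c,*px(186,530),135).round(),'Rpegtop',ray(c,*px(566,441),135).round())
to([(480,-300,230),(405,24,180)],-173.5)
E
```

```text
Lwheel [449.7 208.  111.3]
Lwheel [423.  185.4 108.5]
Lwheel [476.3 204.8 109.4]
Rwheel [ 475.8 -142.5  109.4]
Rwheel [ 459.6 -115.6  111.2]
Lpeg [450.7 153.3 155.4]
Rpeg [503.5 -92.9 151.9]
rail [623.8 -43.4  78.6]
boardfront [431.6 -69.5  77.3]
boardfrontL [415.3 119.   76.5]
board [633.6  48.5  73.8]
boardrear [750.1  -8.3  76.3]
boardrearL [737.4 150.4  71.5]
vial [693.7  80.9  88.1]
panelfront [443.6  30.2  99.3]
panelrear [581.8  48.1  97.4]
vialc [717.   59.3  90. ] Lpegtop [454. 155. 135.] Rpegtop [507. -94. 135.]
from [ 183.  -649.3  230.5] [ 1.7992e+02 -1.0000e-02 -1.6426e+02] F [-0.7 -1.2  0.5] t 0.1
(480, -300, 230) -> [-0.3806, 0.2556, 0.0008] 0.1612
(405, 24, 180) -> [-0.3963, 0.5878, 0.0513] 0.1612
```

```bash
python3 -m pendant '[[[-0.05,0.034,0],0.03],[[-0.1,0.068,0],0.06],[[-0.15,0.102,0],0.1],[[-0.2,0.136,0],0.13],[[-0.25,0.17,0],0.16]]' 0 40; python3 - <<'E'
from h import *
to([(480,-300,230),(470,-100,230),(402,24,160)],-173.5)
E
```

```text
time_s: 0.72
tcp_pos: [378.5, -416.5, 231.1]
eef_rot: [180.0, -0.0, -173.5]
contact_force: [1.3, 0.4, 0.7]
opening: 0.2
from [ 378.5 -416.5  231.1] [ 1.7999e+02 -1.0000e-02 -1.7349e+02] F [1.3 0.4 0.7] t 0.725
(480, -300, 230) -> [-0.1141, 0.1042, 0.0011] 0.0002
(470, -100, 230) -> [-0.1268, 0.3041, 0.0012] 0.0002
(402, 24, 160) -> [-0.0733, 0.4349, 0.0712] 0.0002
```

```bash
python3 -m pendant '[[[-0.03,0.05,0],0],[[-0.06,0.1,0],0],[[-0.08,0.155,0],0],[[-0.09,0.215,0],0],[[-0.09,0.277,0],0]]'; python3 -m pendant '[[[0,0.06,0],0],[[0.01,0.12,0],0],[[0.017,0.158,0.05],0],[[0.017,0.158,0.08],0],[[0.017,0.158,0.08],0]]'; python3 - <<'E'
from h import *
cam('scene','s1.png'); to([(415,25.5,82),(402,24,82)],-173.5)
w=cam('wrist','w1.png')
E
```

```text
time_s: 1.35
tcp_pos: [435.3, -130.8, 230.9]
eef_rot: [180.0, -0.0, -173.4]
contact_force: [1.1, 1.4, 0.5]
opening: 0.0
time_s: 1.98
tcp_pos: [398.7, 22.0, 149.8]
eef_rot: [-179.9, -0.2, -173.3]
contact_force: [0.0, 0.3, 0.8]
opening: -0.3
from [400.   22.1 151.3] [-1.7994e+02 -1.0000e-01 -1.7338e+02] F [0.8 0.3 0.3] t 2.025
(415, 25.5, 82) -> [-0.0154, 0.0017, 0.0692] 0.002
(402, 24, 82) -> [-0.0023, 0.0017, 0.0692] 0.002
```

View pics/w1.png

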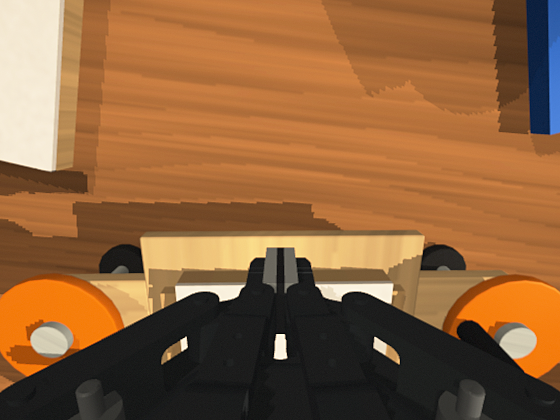

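Wrist view: the shut fingertips at (280,250) are in front of the panel's front edge (178..392, 284), with nothing between them. I'll descend and push.

```bash
python3 - <<'E'
from h import *
w=cam('wrist')
print([ray(w,u,v,z).round(1).tolist() for u,v,z in((178,284,98),(392,284,98),(140,236,77),(425,232,77))])
E
python3 -m pendant '[[[-0.004,0.002,0.04],0],[[-0.004,0.002,0.066],0],[[-0.004,0.002,0.066],0],[[-0.015,0.002,0.066],0]]'
```

```text
[[450.1, -42.5, 98.0], [433.2, 105.0, 98.0], [426.5, -77.3, 77.0], [399.5, 129.6, 77.0]]
time_s: 2.62
tcp_pos: [416.2, 26.1, 86.9]
eef_rot: [180.0, 0.1, -173.4]
contact_force: [0.5, 0.1, 0.9]
opening: 0.3
```

```bash
python3 -m pendant '[[[-0.012,0.002,0.004],0],[[-0.027,0.002,0.004],0],[[-0.042,0.002,0.004],0],[[-0.057,0.002,0.004],0],[[-0.07,0.002,0.004],0]]';python3 -m pendant '[[[-0.003,0,0],0],[[-0.005,0,0],0],[[-0.005,0,0],0]]'; python3 - <<'E'
from h import *
w=cam('wrist','w2.png'); to([])
E
```

```text
time_s: 3.25
tcp_pos: [484.1, 35.6, 81.3]
eef_rot: [-180.0, -0.1, -173.5]
contact_force: [-6.9, 0.5, 4.2]
opening: -0.1
time_s: 3.62
tcp_pos: [488.5, 36.2, 81.2]
eef_rot: [-180.0, -0.1, -173.5]
contact_force: [-5.1, -0.6, 1.9]
opening: -0.2
from [488.5  36.2  81.2] [-1.7998e+02 -9.0000e-02 -1.7345e+02] F [-3.8 -0.3  0.4] t 3.675
```

View pics/w2.png

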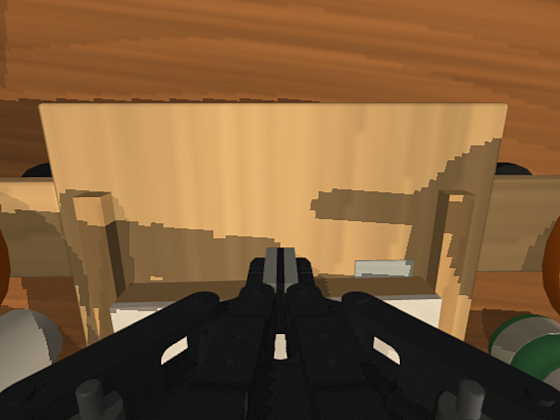

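The brass catch shows at (384,269), still partly under the panel's front edge, so I keep pushing.

```bash
for i in 1 2 3; do python3 -m pendant '[[[-0.003,0,0],0],[[-0.005,0,0],0]]' | grep -E 'tcp|force'; done
```

```text
tcp_pos: [494.4, 37.2, 81.3]
contact_force: [-1.8, -0.3, -1.1]
tcp_pos: [499.5, 37.8, 81.2]
contact_force: [-2.2, 0.5, -1.2]
tcp_pos: [500.6, 37.5, 80.8]
contact_force: [-21.7, 4.2, 15.7]
```

```bash
python3 -m pendant '[[[-0.002,0,-0.001],0],[[-0.002,0,-0.001],0]]'; python3 -m pendant '[[[0.02,0,-0.002],0],[[0.04,0,-0.03],0],[[0.045,0,-0.09],0],[[0.045,0,-0.12],0],[[0.045,0,-0.12],0]]' ; python3 - <<'E'
from h import *
w=cam('wrist','w3.png'); to([]); cam('top','t3.png');cam('scene','s3.png')
E
```

```text
time_s: 4.68
tcp_pos: [500.6, 37.5, 80.9]
eef_rot: [-180.0, -0.6, -173.5]
contact_force: [-21.4, 4.3, 9.8]
opening: 0.1
time_s: 5.3
tcp_pos: [464.1, 34.4, 205.8]
eef_rot: [179.9, 0.5, -173.4]
contact_force: [0.6, 0.1, 0.5]
opening: -0.0
from [463.  34. 204.] [ 179.91    0.28 -173.41] F [ 0.3 -0.2 -1.4] t 5.35
```

View pics/w3.png

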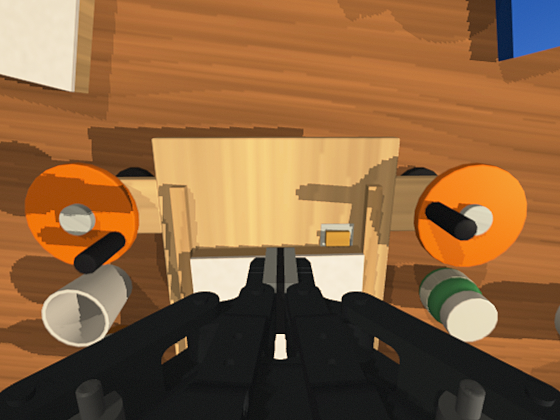

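The brass catch stands up at (338,238), clear of the panel's front edge at row 250. Now I measure the bubble and the handles.

```bash
cat >> h.py <<'E'
def bub(c,box=None,zv=90):
    hsv=cv2.cvtColor(c['frame'],cv2.COLOR_RGB2HSV);H,S,V=[hsv[:,:,i].astype(int) for i in range(3)]
    g=((H>35)&(H<70)&(S>120)&(V>60)).astype(np.uint8)
    k,l,st,ce=cv2.connectedComponentsWithStats(g); i=1+np.argmax(st[1:,4])
    hull=cv2.convexHull(np.argwhere(l==i)[:,::-1].astype(np.float32))
    e=cv2.fitEllipse(hull); m=np.zeros(g.shape,np.uint8); cv2.fillConvexPoly(m,hull.astype(int),1)
    w=np.clip(c['frame'][:,:,2].astype(float)-60,0,None)*m*(S<140)
    ys,xs=np.indices(w.shape); b=(xs*w).sum()/w.sum(),(ys*w).sum()/w.sum()
    P,B=ray(c,*e[0],zv),ray(c,*b,zv); y=np.radians(6.55); d=(B-P)[:2]
    dx,dy=d@[np.cos(y),np.sin(y)],d@[-np.sin(y),np.cos(y)]
    print('vial',np.round(e[0],1),np.round(e[1],1),P.round(1),'bub',np.round(b,1),'offset board x,y mm',round(dx,2),round(dy,2))
    # mm offset *2 = mrad ; +dx rear high; +dy left high
    tx,ty=dx*2e-3,dy*2e-3
    # required raises: front corners up by 190*tx both (pivot at x=+100, screws at -90); left -155*ty
    L=190*tx-155*ty; Rr=190*tx+155*ty
    print('raise L %.2f mm = %.0f deg cw; R %.2f mm = %.0f deg cw'%(L,L*30,Rr,Rr*30))
E
python3 - <<'E'
from h import *
t=cam('top');bub(t);s=cam('scene');bub(s)
w=cam('wrist')
# right peg top ~ (90,266), left peg top ~(435,210)?  dark masks
for n,u,v in(('R top',86,266),('R base',118,242),('L top',434,210),('L base',468,232),('Rhub',77,219),('Lhub',481,217)):
    print(n,dep(w,u,v).round(1),ray(w,u,v,154).round(1),ray(w,u,v,111).round(1))
g=cv2.cvtColor(t['frame'],cv2.COLOR_RGB2HSV)
for n,(x0,x1,y0,y1) in dict(L=(205,240,222,250),R=(295,326,210,240)).items():
    m=t['frame'][y0:y1,x0:x1].max(2)<45
    if m.any():
        v,u=np.argwhere(m).mean(0); print(n,m.sum(),(u+x0,v+y0),ray(t,u+x0,v+y0,135).round(1))
E
```

```text
vial [255.7 158.4] [24.4 25. ] [717.8  59.8  90. ] bub [258.6 158.2] offset board x,y mm -0.88 -9.88
raise L 2.73 mm = 82 deg cw; R -3.40 mm = -102 deg cw
vial [349.8 238.8] [19.3 29. ] [721.2  59.1  90. ] bub [348.1 238.8] offset board x,y mm -4.05 -2.95
raise L -0.62 mm = -19 deg cw; R -2.45 mm = -74 deg cw
R top [499.1 -89.1 155.6] [500. -90. 154.] [ 524.4 -116.1  111. ]
R base [498.  -87.3 116.4] [480.5 -68.7 154. ] [500.5 -90.  111. ]
L top [445.9 150.3 112.7] [436.3 128.2 154. ] [446.3 151.2 111. ]
L base [447.6 152.2 155.8] [448.1 153.4 154. ] [460.8 182.  111. ]
Rhub [ 482.7 -117.6  116.4] [467.7 -94.  154. ] [ 484.8 -121.   111. ]
Lhub [446.2 184.5 117. ] [437.4 158.8 154. ] [447.6 188.6 111. ]
L 2 (np.float64(208.0), np.float64(244.5)) [425.8 216.4 135. ]
R 7 (np.float64(303.0), np.float64(218.28571428571428)) [505.  -94.1 135. ]
```

```bash
cat >> h.py <<'E'
def wheels(c,z=110.5,n=2):
    hsv=cv2.cvtColor(c['frame'],cv2.COLOR_RGB2HSV);H,S,V=[hsv[:,:,i].astype(int) for i in range(3)]
    m=((H<14)&(S>215)&(V>100)).astype(np.uint8)
    k,l,st,ce=cv2.connectedComponentsWithStats(m)
    for i in 1+np.argsort(-st[1:,4])[:n]:
        hull=cv2.convexHull(np.argwhere(l==i)[:,::-1].astype(np.float32)); e=cv2.fitEllipse(hull)
        pts=np.array([ray(c,*p[0],z)[:2] for p in hull]).astype(np.float32)
        (x,y),rad=cv2.minEnclosingCircle(pts); A=np.c_[2*pts,np.ones(len(pts))]; q=np.linalg.lstsq(A,(pts**2).sum(1),rcond=None)[0]
        print('wheel px',np.round(e[0],1),'ctr',ray(c,*e[0],z).round(1),'lsq',q[:2].round(1),'r',round(float(np.sqrt(q[2]+q[0]**2+q[1]**2)),1))
E
python3 - <<'E'
from h import *
w=cam('wrist','w4.png');wheels(w);t=cam('top');wheels(t);s=cam('scene');wheels(s)
to([],-173.5)
f=s['frame'][200:280,300:400]; g=t['frame'][135:185,235:285]
cv2.imwrite('pics/v4.png',np.hstack([cv2.resize(f,(500,400),interpolation=3),cv2.resize(g,(300,400)[:1]+(300,),interpolation=3) if 0 else cv2.copyMakeBorder(cv2.resize(g,(300,300),interpolation=3),50,50,0,0,0)])[:,:,::-1])
E
```

```text
wheel px [ 80.8 220.7] ctr [ 486.1 -118.5  110.5] lsq [ 488.1 -118.2] r 43.2
wheel px [463.9 219.2] ctr [450.9 176.2 110.5] lsq [453.  181.4] r 40.6
wheel px [311.4 223.5] ctr [ 489.5 -122.3  110.5] lsq [ 489.7 -122. ] r 44.2
wheel px [ 80.5 265.2] ctr [367.7 641.7 110.5] lsq [366.1 649.6] r 30.8
from [461.3  33.3 201.7] [-1.7997e+02 -7.0000e-02 -1.7342e+02] F [ 0.3 -0.2 -0.2] t 5.75
```

View pics/v4.png

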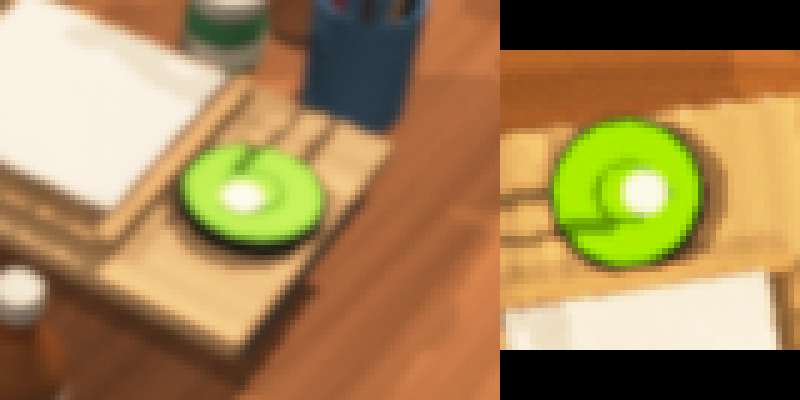

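Both views show the bubble displaced to the right of the vial: scene (242,195) against the ring at (252,195), top (644,193) against centre (627,192). The left corner must go up and the right one down. I go to the left handle first.

```bash
python3 -m pendant '[[[-0.0025,0.06,0],0],[[-0.0025,0.1207,0],0],[[-0.0025,0.1207,0.02],0],[[-0.0025,0.1207,0.055],0],[[-0.0025,0.1207,0.078],0]]' 0.5 25; python3 -m pendant '[[[0,0,0],0],[[0,0,0],0],[[0,0,0],0]]' 0 25;  python3 - <<'E'
from h import *
to([(449.5,153.5,124)],-173.5); cam('wrist','w5.png')
s=r.read_state();print(s['opening'])
E
```

```text
time_s: 6.38
tcp_pos: [449.5, 153.5, 122.6]
eef_rot: [-180.0, -0.1, -173.4]
contact_force: [0.0, 1.0, -0.0]
opening: 42.9
time_s: 6.75
tcp_pos: [450.2, 154.0, 124.5]
eef_rot: [179.9, 0.0, -173.4]
contact_force: [2.3, 2.7, -10.2]
opening: 14.7
from [450.2 154.  124.5] [ 1.7994e+02  3.0000e-02 -1.7345e+02] F [  2.3   2.7 -10.2] t 6.75
(449.5, 153.5, 124) -> [0.0008, -0.0004, 0.0005] 0.0009
15.033367064851026
```

View pics/w5.png

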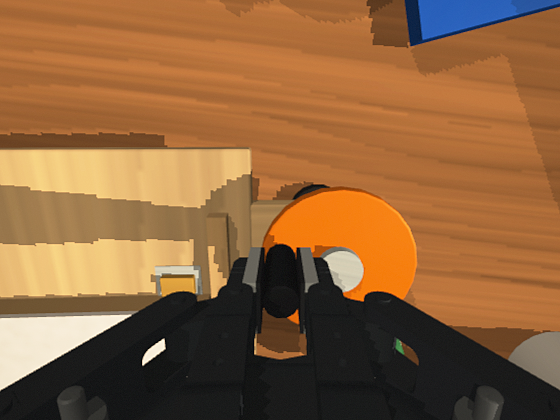

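The handle sits centred between the pads at (282,280), opening 15 mm. I carry it 80° clockwise.

```bash
python3 -m pendant '[[[0.0083,0.0032,0],0],[[0.0153,0.0085,0],0],[[0.0206,0.0155,0],0],[[0.0238,0.0238,0],0],[[0.0246,0.0326,0],0]]'; python3 -m pendant '[[[0,0,0],0],[[0,0,0],0],[[0,0,0],0],[[0,0,0],0]]'; python3 - <<'E'
from h import *
t=cam('top');bub(t);to([])
E
```

```text
time_s: 7.42
tcp_pos: [421.2, 183.1, 124.4]
eef_rot: [-179.9, -0.0, -173.4]
contact_force: [2.9, -3.3, -7.3]
opening: 15.1
time_s: 7.92
tcp_pos: [421.5, 183.0, 124.3]
eef_rot: [180.0, -0.0, -173.4]
contact_force: [-5.1, 0.2, 0.4]
opening: 15.0
vial [255.8 158.3] [24.4 24.9] [717.9  59.5  90. ] bub [257.7 159.1] offset board x,y mm -3.64 -6.34
raise L 0.58 mm = 17 deg cw; R -3.35 mm = -100 deg cw
from [421.5 182.9 124.4] [ 1.8000e+02 -5.0000e-02 -1.7345e+02] F [-5.2  2.1 -0.6] t 7.975
```

```bash
python3 -m pendant '[[[0,0,0],0],[[0,0,0],0],[[0,0,-0.02],0],[[0,0,-0.06],0],[[-0.004,-0.02,-0.075],0]]' 0.5 25; python3 -m pendant '[[[-0.01,-0.055,0],0],[[-0.02,-0.11,0],0],[[-0.03,-0.165,0],0],[[-0.039,-0.22,0],0],[[-0.044,-0.262,0],0]]';  python3 - <<'E'
from h import *
to([(501.5,-91.5,200),(501.5,-91.5,124)],-173.5); w=cam('wrist','w6.png');wheels(w)
E
```

```text
time_s: 8.6
tcp_pos: [429.7, 164.9, 202.0]
eef_rot: [179.9, 0.2, -173.3]
contact_force: [0.1, -0.2, 0.3]
opening: 42.9
time_s: 9.22
tcp_pos: [502.8, -93.8, 199.7]
eef_rot: [-180.0, 0.1, -173.5]
contact_force: [1.2, 0.7, -0.8]
opening: 42.8
from [502.8 -93.8 199.7] [-1.7997e+02  7.0000e-02 -1.7348e+02] F [ 1.2  0.7 -0.8] t 9.225
(501.5, -91.5, 200) -> [0.001, 0.0025, -0.0003] 0.0004
(501.5, -91.5, 124) -> [0.0011, 0.0025, 0.0757] 0.0004
wheel px [241.8 189.1] ctr [ 488.1 -123.4  110.5] lsq [ 490.2 -123.3] r 42.8Traceback (most recent call last):
  File "<stdin>", line 2, in <module>
  File "h.py", line 41, in wheels
    hull=cv2.convexHull(np.argwhere(l==i)[:,::-1].astype(np.float32)); e=cv2.fitEllipse(hull)
                                                                         ~~~~~~~~~~~~~~^^^^^^
cv2.error: OpenCV(4.12.0) /io/opencv/modules/imgproc/src/shapedescr.cpp:361: error: (-201:Incorrect size of input array) There should be at least 5 points to fit the ellipse in function 'fitEllipseNoDirect'
```

```bash
python3 -m pendant '[[[0,0,0.03],0],[[0,0,0.06],0],[[0,0,0.075],0],[[0,0,0.075],0]]' 0.5 25; python3 -m pendant '[[[0,0,0],0],[[0,0,0],0],[[0,0,0],0]]' 0 25;  python3 - <<'E'
from h import *
to([(490,-122.5,124)],-173.5); print(r.read_state()['opening'])
t=cam('top');bub(t)
E
```

```text
time_s: 9.78
tcp_pos: [501.7, -91.6, 123.8]
eef_rot: [-180.0, -0.1, -173.4]
contact_force: [-0.0, -1.0, 0.4]
opening: 42.5
time_s: 10.15
tcp_pos: [502.7, -91.7, 125.6]
eef_rot: [-180.0, 0.1, -173.4]
contact_force: [-0.8, -3.0, 6.2]
opening: 15.4
from [502.7 -91.7 125.6] [-1.7996e+02  1.2000e-01 -1.7340e+02] F [-0.8 -3.   6.2] t 10.15
(490, -122.5, 124) -> [0.0161, -0.0291, 0.0016] 0.0018
15.392240519791224
vial [255.8 158.4] [24.3 24.9] [717.8  59.2  90. ] bub [257.6 159.3] offset board x,y mm -3.94 -5.47
raise L 0.20 mm = 6 deg cw; R -3.19 mm = -96 deg cw
```

```bash
python3 -m pendant '[[[0.0106,0.0036,0],0],[[0.0219,0.0034,0],0],[[0.0318,-0.0003,0],0],[[0.0404,-0.0075,0],0],[[0.0459,-0.0167,0],0]]'; python3 -m pendant '[[[0,0,0],0],[[0,0,0],0],[[0,0,0],0],[[0,0,0],0],[[0,0,0],0]]'; python3 - <<'E'
from h import *
t=cam('top','t7.png');bub(t);to([(490,-122.5,124)])
s=cam('scene'); bub(s)
E
```

```text
time_s: 10.82
tcp_pos: [459.9, -113.1, 125.5]
eef_rot: [180.0, 0.3, -173.4]
contact_force: [6.8, -0.2, 3.8]
opening: 15.1
time_s: 11.45
tcp_pos: [459.8, -113.7, 125.5]
eef_rot: [-180.0, 0.2, -173.4]
contact_force: [3.6, -3.6, 6.3]
opening: 15.2
vial [255.9 158.4] [24.4 24.9] [717.7  59.1  90. ] bub [256.1 158.5] offset board x,y mm -0.32 -0.73
raise L 0.10 mm = 3 deg cw; R -0.35 mm = -10 deg cw
from [ 459.8 -113.7  125.5] [-179.96    0.2  -173.39] F [ 4.3 -3.   6.4] t 11.5
(490, -122.5, 124) -> [-0.029, -0.0123, 0.0016] None
vial [349.9 238.7] [19.8 28.7] [721.3  59.4  90. ] bub [349.6 237.2] offset board x,y mm -3.68 5.57
raise L -3.12 mm = -94 deg cw; R 0.33 mm = 10 deg cw
```

The top view says centred within 1 mm, but the scene view is oblique and off by several mm. I release and check close with the wrist camera.

```bash
python3 -m pendant '[[[0,0,0],0],[[0,0,0],0],[[0,0,-0.03],0],[[0,0,-0.08],0],[[0,0,-0.12],0]]' 0.5 25; python3 -m pendant '[[[-0.055,0.024,0],0],[[-0.11,0.048,0],0],[[-0.165,0.072,0],0],[[-0.22,0.096,0],0],[[-0.275,0.12,0],0]]';python3 -m pendant '[[[-0.043,0.018,0],0],[[-0.043,0.018,0],0],[[-0.043,0.018,0],0]]';  python3 - <<'E'
from h import *
w=cam('wrist','w8.png');bub(w);to([]);t=cam('top');s=cam('scene')
E
```

```text
time_s: 12.18
tcp_pos: [457.6, -113.3, 245.5]
eef_rot: [180.0, -0.1, -173.4]
contact_force: [0.8, 0.5, 0.6]
opening: 42.5
time_s: 12.8
tcp_pos: [718.6, 38.4, 243.3]
eef_rot: [180.0, -0.1, -173.4]
contact_force: [0.4, -0.5, -0.6]
opening: 42.6
time_s: 13.18
tcp_pos: [757.6, 60.2, 242.8]
eef_rot: [-180.0, -0.2, -173.4]
contact_force: [-0.6, -0.3, 0.5]
opening: 42.8
vial [285.5 151.1] [89.5 90.4] [717.2  61.5  90. ] bub [284.4 151.8] offset board x,y mm 0.66 -1.0
raise L 0.56 mm = 17 deg cw; R -0.06 mm = -2 deg cw
from [757.6  59.9 243.8] [-1.8000e+02 -8.0000e-02 -1.7343e+02] F [-0.1 -0.3  0.5] t 13.225
```

View pics/w8.png

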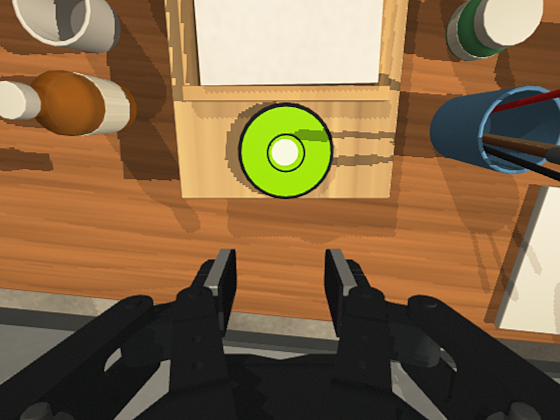

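The bubble (285,152) sits inside the ring, about 1.2 mm off centre with 4 mm allowed. Last check: catch, panel and bystanders from above.

```bash
python3 - <<'E'
from h import *
t=cam('top');s=cam('scene')
d=np.load('c0.npz')
a=cv2.resize(t['frame'][175:265,225:305],(480,540),interpolation=3)
b=cv2.copyMakeBorder(cv2.resize(s['frame'][180:260,230:330],(320,256),interpolation=3),142,142,0,0,0)
cv2.imwrite('pics/f.png',np.hstack([a,b])[:,:,::-1])
for n,(u0,u1,v0,v1) in dict(tape=(125,160,250,285),jarG=(192,214,193,214),mug=(123,163,185,213),cup=(309,333,176,200),knife=(393,428,200,260),bluebox=(165,225,275,335)).items():
    print(n,np.abs(t['frame'][v0:v1,u0:u1].astype(int)-d['t_frame'][v0:v1,u0:u1]).mean().round(1))
print(r.read_state()['contact_force'])
E
```

```text
tape 7.3
jarG 72.5
mug 11.6
cup 10.9
knife 18.3
bluebox 52.8
[-0.29075236 -0.58539549  0.32196836]
```

View pics/f.png

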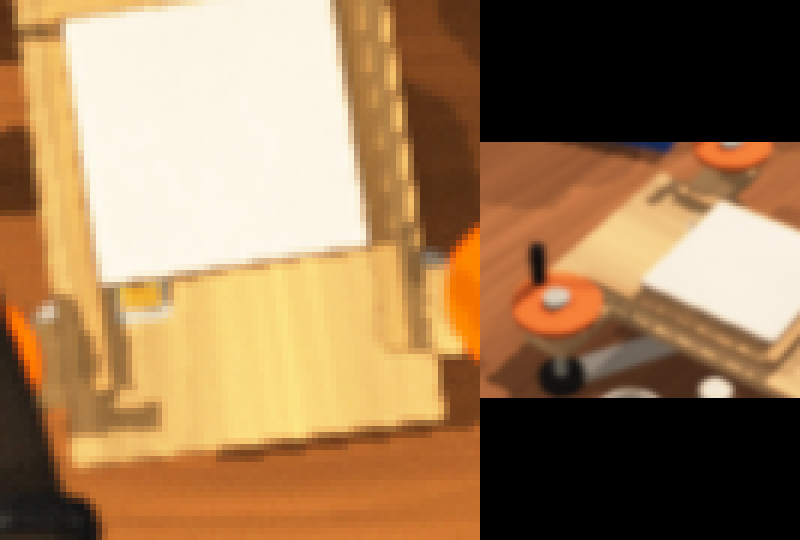

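The panel is against the fence, the catch is up in front of it at crop (142,297), and the arm is clear. The jar and blue-box differences are the arm covering them; the wrist view shows the jar upright. I hand in.

```bash
python3 - <<'E'
from h import *
r.hand_in(); print(r.read_state()['time_s'])
E
```

```text
the job is handed in; nothing more can be done
the job is handed in; nothing more can be done
```

The board is ready for the resin coat, and I handed the job in at about 13.4 s of robot time.

- **Panel:** I slid the white panel back with the shut fingers until it stopped at the fence with about 22 N. The brass catch then showed raised in front of its edge in the wrist and top views.
- **Levelling:** I turned the left wheel about 80° clockwise and the right wheel about 98° anticlockwise by their handles, then let go.
- **Bubble:** The close wrist view put it inside the ring, about 1.2 mm off centre, where 4 mm is allowed. The top view taken just before I let go of the right handle gave 0.8 mm.
- **Clear of everything:** At hand-in the gripper was open above the board and touching nothing, with a force reading of about 0.7 N.

**Checks that disagreed or were incomplete:**
- **Scene camera:** Its coarse, oblique estimate put the bubble several mm off. I went by the close wrist view instead.
- **Bystanders:** The before-and-after picture check was inconclusive for the green jar and the blue box. I think the arm covered them in the last picture. The close wrist view showed the green jar upright. The cup, mug, tape and knife areas changed only a little. I did not run the check on the brush jar or the bottle. The arm reported no contact other than with the panel and the handles.

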